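# Close the board holder one index hole and hold its pin home

### The job

Close the board holder on the small circuit board waiting in it: free the sliding jaw by swinging the black-balled clamp lever out from the rail until it stands square (90 degrees) to the rail, then pull up the red plunger knob to draw the index pin, slide the jaw one hole towards the board so that its sprung pad presses on the board, and let the pin down fully home in that hole. Leave the lever square, the board lying on its pedestal and the other things on the bench where they are. Only the pin now holds the jaw against its spring, so finish while still gripping the red knob with the pin fully home, ready for me to tighten the clamp: do not let go.

Things in the scene. Friction and masses are not known exactly. Their poses are not given: they have to be found in the camera images.
- board_holder: fixed holder: black base 100x242 mm, aluminium rail 40 mm wide, blue jaws. Origin underneath, on the rail's centre line; y runs along the rail from the sliding jaw to the board and fixed jaw; x across, the clamp lever is at -x. Rail top z = 30 mm, index holes 12.5 mm wide, 20 mm apart. Pin starts at y = -35 mm; next hole towards the board: y = -15 mm. Fixed jaw's top: z = 66 mm
- saddle (a joint): travel of the sliding jaw (m): 0 = pin in its first hole, +0.020 = next hole towards the board; the pin's fit leaves about 1.3 mm either way. Clamp free, pin drawn, it slides with 1 to 2 N; over the last 3 mm the jaw's spring adds up to 5 N. Clamped, it is held fast. Its block, 56 mm wide, reaches 32 mm behind and 30 mm ahead of the pin; top 54 mm, jaw 61.5 mm above the table
- clamp_lever (a joint): angle of the clamp lever (rad): 0 = along the rail, pointing away from the board (clamped); pi/2 = square to the rail, pointing to the holder's -x (free). From 0 it turns clockwise seen from above, about an upright axis on the saddle 31.5 mm to -x of the pin's axis; ball centre 66 mm from that axis. Stop at 2.1, past square. It stays where left; moving the ball takes 8 N clamped, 3 N free
- lever_ball: black ball on the end of the clamp lever, 22 mm across; origin at its centre, 74 mm above the table. Its y axis points level from the ball to the lever's axis, z up. The steel arm, 8 to 10 mm thick, leaves it towards that axis, sloping down 20 degrees. Nothing else under it but the base plate and the table
- plunger (a joint): lift of the spring-loaded index plunger (m): 0 = pin fully home, 14 mm deep in its hole; above 0.014 the pin is clear of the rail; top stop 0.018. The spring pulls it down with 4.4 N (home) to 8 N (drawn). The nose is round; on the rail between two holes the pin rests at 0.014, and it drops into a hole by itself when let down over it
- pull_knob: red pull knob on top of the plunger, moving with plunger and saddle: a rounded cylinder 24 mm across, from 12 mm below to 13 mm above its origin. Origin on its axis, 86 mm above the table with the pin home. Below it there are only a 10 mm stem and a steel bush 21 mm across whose top is 64 mm above the table
- jaw_spring: sprung black pad on the sliding jaw, 36 mm wide; its front face spans 42 to 60 mm above the table, origin on that face's plane, 30 mm above the table. It yields up to 4 mm along the rail, pressing with 2 to 6 N; at the start it stands 17.5 mm from the board's edge
- board: loose blue circuit board with small parts on it, 26 x 46 x 16 mm, 22 g, on a narrow black pedestal against the fixed jaw, its long y axis along the rail. Origin under its centre, 45 mm above the table
- flux_tin: bystander: a round tin, red lid and white body, 51 mm wide and 22 mm tall; origin at its underside
- solder_spool: bystander: a spool of solder wire with black flanges, 54 mm wide and 34 mm tall; origin at its underside
- side_cutters: bystander: side cutters with red handles, 123 mm long, lying flat; origin at its underside
- driver_blue: bystander: a screwdriver with blue handle, 207 mm long, lying flat; origin at its underside
- marker_black: bystander: a white marker with black cap, 131 mm long, lying flat; origin at its underside
- tweezers: bystander: steel tweezers, 120 mm long, lying flat; origin at its underside
- transformer: bystander: a small transformer with wire tails, 63 x 42 x 35 mm; origin at its underside
- screw_jar: bystander: a clear jar of screws with black lid, 56 mm wide and 58 mm tall; origin at its underside
Not all that is in view belongs to the job. Of the things like the board, leave any that is purple or turquoise; of the rest the smaller one is meant.

How it is judged:
By the outcome, as a careful person would: the job done as asked, in the order asked, and still so for the second after the job is handed in, while the arm keeps its last pose, push and grip.
It also fails if it takes over 51 s, if anything falls off the work surface, if the arm or the gripper's body presses on something with over 40 N, if the wrist force passes 120 N, or if a joint passes its speed limit or range.

### The arm

A 7-joint arm with a two-finger parallel gripper is mounted at the origin on a cart in front of the work surface, level with it; the furniture and walls round the work are solid. World frame = base frame: x ahead of the robot, y to its left, z up, the work surface at z = 0. Lengths are in m, angles in degrees, forces in N, time in s.
With the tool pointing down it reaches from about 0.4 to 0.9 m from the base axis. Payload 5.5 kg.
Tool frame: the origin (TCP) lies on the centre line of the jaws, within the pads' length; the fingertips stand 14 mm ahead of it and the grasp point (between the pads) lies 5 mm behind it; y points along the fingers, z is the direction in which the jaws open and shut, and the axes are right-handed (so a half turn about y gives the same grasp; the last joint's range is limited). The gripper opens to 92 mm and grips with 3 to 60 N. Pads are 19 mm wide; open, the fingers measure 130 mm over their backs; the gripper's body (75 mm by 190 mm) begins 47 mm behind the grasp point.
Start: joints at [85.21, 28.699, -24.465, 88.831, 12.651, 65.22, -12.049], TCP at [0.221, -0.611, 0.241] pointing down, gripper open.
Joint ranges: [-164.97, 164.97], [-17.58, 116.51], [-87.97, 89.64], [11.32, 138.91], [-80.73, 260.73], [10.89, 115.49], [-147.41, 147.41]. Speed limits (degrees/s): [147.25, 147.25, 180, 180, 180, 180, 180].

### API

Orientations are given as a 3x3 rotation matrix whose columns are the frame's x, y, z axes.
In Python, from workcell import state, camera, camera_params, close_job, outline_of, landmark_of gives the robot as it stands. The module is installed in compiled form; this text tells all that it offers.
- The arm moves only by the tool servo_tool, never from a script. Its argument "motion" is a list of rows, each an object with "hand": the opening in per cent of the stroke, from 0 (shut) to 100 (fully open); "linear": the shift along the tool's x, y, z in m, a list of three; "twist": the turn about the tool's y in rad. A call has exactly 10 rows; each row shifts and turns the commanded pose from where the row before left it, along the tool's axes as they then stand; what a row does not reach is not made up. A row lasts 1/12 s, in which the tool goes at most 41.7 mm and 7.16 degrees, less where a joint would pass 70% of its speed; a pose out of reach is approached as far as the arm can. A call with a gripper value outside its range is refused whole. The fingers move at their own pace and stop on an object; "squeeze" is the grip in N (left out, the last holds). Time passes only in rows, so rows that do not move let the fingers close, or fill a call up. It gives the time, the measured TCP pose, the force and the opening at its end, in the units of the state.
- state(): the state, without advancing time (a new reading comes with each control period).
- camera(name): name is "scene" or "top" or "wrist"; returns the picture (480x640x3 uint8, red, green, blue); there is no depth.
- camera_params(name): a dict with "fx", "fy", "cx", "cy" (pixels), "k1" (the pictures are not rectified: a ray, as slopes to the right and down, at radius r is drawn at 1 + k1 r^2 times it, then the intrinsics apply), "cam_to_world" (4x4, takes a point from camera to world coordinates); the wrist camera has in their place "tool_from_camera" (4x4, takes a point from camera to tool coordinates, whose origin is the TCP and whose axes are the tool frame's). Camera axes: x right, y up, looking along -z (the intrinsics and any distortion apply to the point x, -y, -z); pixel columns grow to the right and rows downward; lengths in m; the calibration is good to about 2 mm. A picture is of the moment at which its call begins: read the wrist's pose just before it. camera_params takes no time and is no camera call.
- close_job(): hands the job in, once; it reports no verdict.
Trained networks look in the newest picture that a camera, given by its name, has taken for a name from the list of things; names that differ only in an ending like _2 or _b are one class to them, and where a whole thing is asked for, a point or a joint stands for the part that bears it (a point fixed in the world has none). Each returns a list of dicts, best first, with "p" (0 to 1); they miss things now and then, are a little off and sometimes report something else, mostly with a low value. They report only what shows in the picture. A call takes as long as a camera call. They do not tell look-alikes from the thing itself.
- outline_of(camera, query): "pixels" (480x640 bool, what is visible of it) and "rect" ([centre column, centre row, width, height] in pixels, round what is visible of it).
- landmark_of(camera, query): "uv" ([column, row] in pixels: a listed point, or the origin of a listed thing).
The state is a dict: "t": time; "qpos": joint angles; "joint_vel": joint speeds; "tau": joint torques, N m; "tcp_pos": TCP position; "tcp_rot": TCP orientation; "force": force on the tool from outside, world axes, zero at the start; "torque": the same for the moment, N m; "grip_width": opening from 0.0 (shut) to 1.0 (fully open).
Only numpy, scipy, OpenCV 4.12 (cv2) and the standard library are available. Lean on these libraries where they do the work, as an engineer would, in place of code of your own. Each camera call takes 0.05 s, during which the arm holds its last target.

## Working session

There is one attempt and no reset: what is moved stays moved. The work goes in short steps, Python scripts to look and compute and a tool call to move; the robot and the scene stay as the last step left them, time stands still between calls to the robot, and variables do not carry over. Pictures are saved under pics/ and viewed, and the job is handed in when it is done.

Besides the shell and the picture viewer there is one more tool, called after "Call:" as name(argument=value, ...) on one line, values as JSON. servo_tool: Moves the arm, as the interface text tells. Its arguments: {"type":"object","properties":{"motion":{"type":"array"},"squeeze":{"type":"number"}},"required":["motion"]}

```bash
mkdir -p pics; python3 - <<'E'
from workcell import *
import cv2,numpy as np
s=state();print({k:np.round(v,3).tolist() for k,v in s.items()})
for c in("scene","top","wrist"):
    im=camera(c);cv2.imwrite(f"pics/{c}0.png",im[:,:,::-1])
    p=camera_params(c);print(c,{k:np.round(v,4).tolist() for k,v in p.items()})
E
```

```text
{'t': 0.0, 'qpos': [85.208, 28.753, -24.451, 88.89, 12.651, 65.219, -12.05], 'joint_vel': [-0.032, -0.014, 0.111, -0.016, 0.035, 0.067, 0.123], 'tau': [0.001, -56.659, -5.816, -27.911, -0.069, 0.031, 0.0], 'tcp_pos': [0.221, -0.611, 0.24], 'tcp_rot': [[-0.94, -0.001, 0.34], [-0.34, 0.002, -0.94], [-0.0, -1.0, -0.002]], 'force': [0.059, -0.621, -0.539], 'torque': [0.006, -0.033, 0.039], 'grip_width': 1.006}
scene {'fx': 488.0184, 'fy': 488.0184, 'cx': 313.0557, 'cy': 239.0734, 'k1': 0.0211, 'cam_to_world': [[-0.834, 0.4096, -0.3696, 0.111], [-0.5516, -0.6037, 0.5756, 0.7233], [0.0127, 0.6839, 0.7295, 0.9122], [0.0, 0.0, 0.0, 1.0]]}
top {'fx': 535.3252, 'fy': 535.3252, 'cx': 317.1903, 'cy': 237.649, 'k1': -0.1332, 'cam_to_world': [[-0.0247, 0.9977, -0.0633, 0.4514], [-0.9997, -0.0252, -0.0067, 0.0606], [-0.0083, 0.0631, 0.998, 1.3075], [0.0, 0.0, 0.0, 1.0]]}
wrist {'fx': 393.9592, 'fy': 393.9592, 'cx': 317.4016, 'cy': 236.6737, 'k1': -0.0873, 'tool_from_camera': [[0.0, -0.9666, -0.2564, -0.0684], [0.0002, 0.2564, -0.9666, -0.1425], [1.0, -0.0, 0.0002, -0.0012], [0.0, 0.0, 0.0, 1.0]]}
```

View pics/scene0.png

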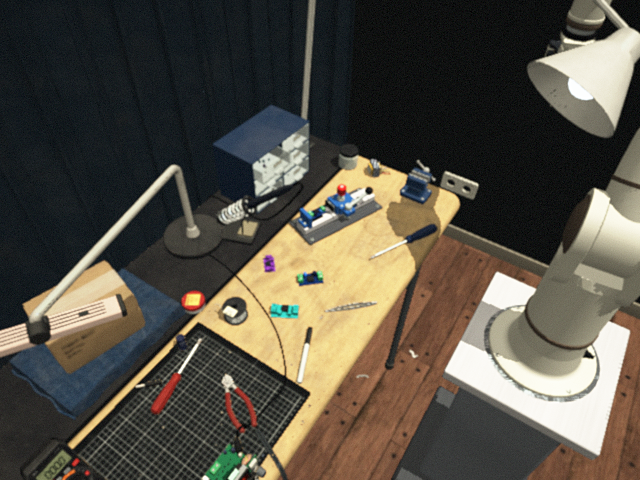

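View pics/top0.png

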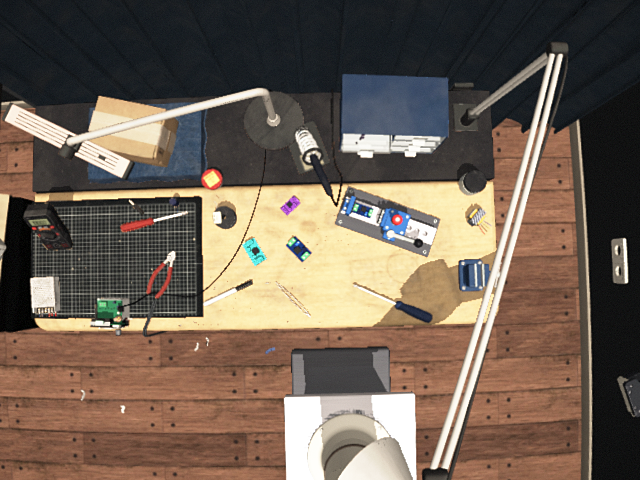

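View pics/wrist0.png

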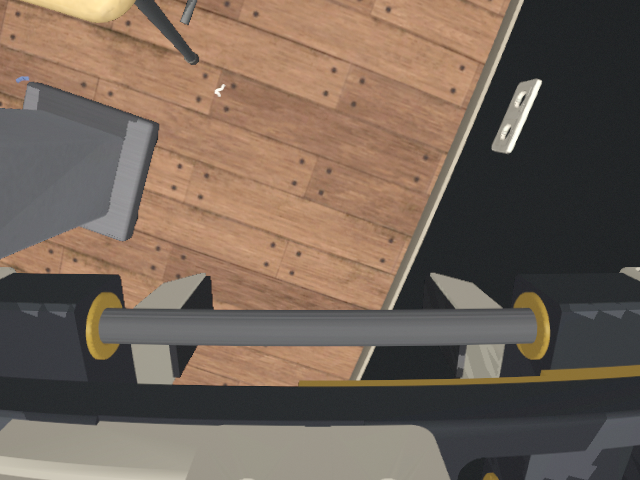

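```bash
cat > h.py <<'E'
from workcell import *
import cv2,numpy as np
def cam(c,st=None):
    p=camera_params(c);
    if c=="wrist":
        T=np.eye(4);T[:3,:3]=st["tcp_rot"];T[:3,3]=st["tcp_pos"];M=T@np.array(p["tool_from_camera"])
    else: M=np.array(p["cam_to_world"])
    return p,M
def ray(c,uv,st=None):
    p,M=cam(c,st);x=(uv[0]-p["cx"])/p["fx"];y=(uv[1]-p["cy"])/p["fy"]
    a,b=x,y
    for _ in range(20):
        f=1+p["k1"]*(a*a+b*b);a,b=x/f,y/f
    return M[:3,3],M[:3,:3]@np.array([a,-b,-1])
def atz(c,uv,z,st=None):
    o,d=ray(c,uv,st);return o+d*(z-o[2])/d[2]
def proj(c,P,st=None):
    p,M=cam(c,st);q=M[:3,:3].T@(np.array(P)-M[:3,3]);a,b=q[0]/-q[2],-q[1]/-q[2];f=1+p["k1"]*(a*a+b*b)
    return np.array([p["fx"]*a*f+p["cx"],p["fy"]*b*f+p["cy"]])
def tri(obs):
    A=np.zeros((3,3));b=np.zeros(3)
    for o,d in obs:
        d=d/np.linalg.norm(d);Q=np.eye(3)-np.outer(d,d);A+=Q;b+=Q@o
    return np.linalg.solve(A,b)
Z=dict(pull_knob=.086,lever_ball=.074,board=.045,board_holder=0,jaw_spring=.030)
E
python3 - <<'E'
from h import *
for c in("scene","top"):
    im=camera(c)
    for q,z in Z.items():
        for r in landmark_of(c,q)[:3]: print(c,q,round(r["p"],2),np.round(r["uv"],1),np.round(atz(c,r["uv"],z),4))
    if c=="top": cv2.imwrite("pics/t1.png",cv2.resize(im[170:270,320:460,::-1],None,fx=5.5,fy=5.5,interpolation=cv2.INTER_CUBIC))
    else: cv2.imwrite("pics/s1.png",cv2.resize(im[150:250,270:410,::-1],None,fx=5.5,fy=5.5,interpolation=cv2.INTER_CUBIC))
E
```

```text
scene pull_knob 0.44 [343.6 187.8] [ 0.5644 -0.1239  0.086 ]
scene pull_knob 0.41 [344.5 164. ] [ 0.613  -0.2095  0.086 ]
scene lever_ball 0.58 [367.9 190.4] [ 0.5133 -0.163   0.074 ]
scene board 0.89 [311.1 279.1] [0.4856 0.145  0.045 ]
scene board 0.75 [282.8 310.3] [0.4887 0.2497 0.045 ]
scene board 0.63 [316.8 211.9] [ 0.5952 -0.0462  0.045 ]
scene board_holder 0.58 [329.7 218.4] [ 0.5781 -0.0845  0.    ]
scene jaw_spring 0.62 [329.  213.9] [ 0.5732 -0.0711  0.03  ]
top pull_knob 0.75 [392.  302.3] [ 0.3772 -0.0978  0.086 ]
top pull_knob 0.6 [398.3 219.1] [ 0.5669 -0.1184  0.086 ]
top lever_ball 0.52 [416.5 245.8] [ 0.505  -0.1603  0.074 ]
top board 0.87 [253.5 250.8] [0.5042 0.2206 0.045 ]
top board 0.83 [300.3 247.2] [0.51   0.1096 0.045 ]
top board 0.79 [360.6 209.9] [ 0.5949 -0.0354  0.045 ]
top board_holder 0.9 [375.9 218.9] [ 0.5769 -0.0758  0.    ]
top board_holder 0.64 [378.  217.5] [ 0.5802 -0.0811  0.    ]
top jaw_spring 0.44 [377.5 217.3] [ 0.5778 -0.0766  0.03  ]
```

View pics/t1.png

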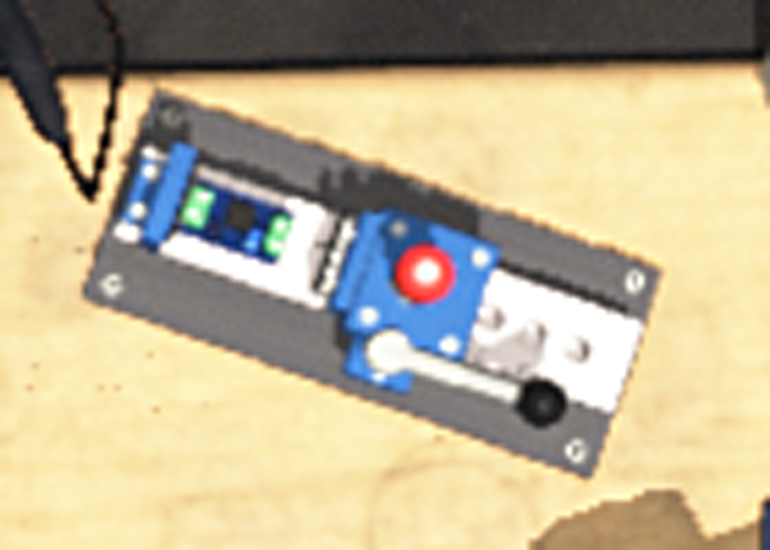

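View pics/s1.png

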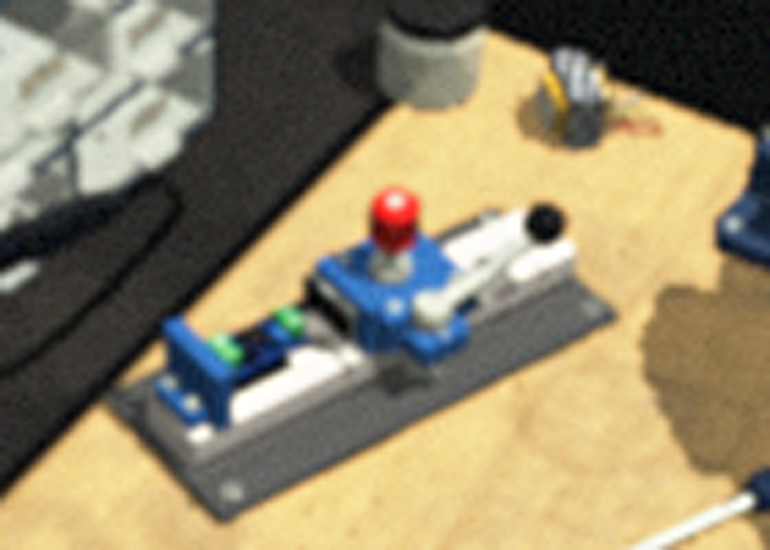

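```bash
python3 - <<'E'
from h import *
cs=np.array([(158,90),(662,270),(592,478),(85,298)])/5.5+[320,170]-0.5*(1-1/5.5)
for z in(0.006,.012):
    P=np.array([atz("top",c,z)[:2] for c in cs]);print(np.round(P,4).tolist(),[round(float(np.linalg.norm(P[i]-P[(i+1)%4])),4) for i in range(4)],P.mean(0))
    y=(P[0]-P[1])+(P[3]-P[2]);y/=np.linalg.norm(y);print("yaxis",y,np.degrees(np.arctan2(y[1],y[0])))
k=tri([ray("top",(397.3,219.3)),ray("scene",(270+395/5.5,150+215/5.5))]);print("knob",k)
b=tri([ray("top",(320+541/5.5,170+402/5.5)),ray("scene",(270+545/5.5,150+222/5.5))]);print("ball",b)
print("lamp head",tri([ray("top",(437,478)),ray("scene",(580,50))]))
print(" pole top z guesses",[np.round(atz("top",(558,45),z),2).tolist() for z in(.5,.8,1)])
print("iron",tri([ray("top",(335,203)),ray("scene",(303,183))]),tri([ray("top",(305,145)),ray("scene",(230,212))]))
# predictions
yh=y;xh=np.array([y[1],-y[0]])
O=k[:2]+0.035*yh
for n,l in dict(knob=(0,-.035,.086),ball=(-.0315,-.101,.074),board=(0,.04,.045)).items():
    W=np.r_[O+xh*l[0]+yh*l[1],l[2]];print(n,W,proj("top",W),proj("scene",W))
E
```

```text
[[0.6592, -0.0101], [0.5731, -0.233], [0.4812, -0.198], [0.5669, 0.025]] [0.239, 0.0984, 0.2389, 0.0988] [ 0.57007905 -0.10403174]
yaxis [0.3595468  0.93312705] 68.92763362547535
[[0.6582, -0.0098], [0.5725, -0.2317], [0.481, -0.1968], [0.5663, 0.0252]] [0.2379, 0.0979, 0.2378, 0.0983] [ 0.56953214 -0.10327277]
yaxis [0.3595468  0.93312705] 68.92763362547535
knob [ 0.56592005 -0.11629337  0.0863667 ]
ball [ 0.51107044 -0.1649942   0.07381453]
lamp head [ 0.16400258 -0.09077133  0.57476642]
 pole top z guesses [[0.81, -0.33, 0.5], [0.67, -0.19, 0.8], [0.59, -0.09, 1.0]]
iron [0.59095797 0.02763743 0.19597865] [0.75393923 0.09546144 0.06999362]
knob [ 0.56592005 -0.11629337  0.086     ] [397.414154   219.55889031] [341.56160028 189.1769343 ]
ball [ 0.51279646 -0.16655403  0.074     ] [419.05028521 242.38333484] [368.74921218 189.73176122]
board [ 0.59288606 -0.04630884  0.045     ] [365.19691417 210.63732029] [317.57978922 212.2346794 ]
```

```bash
python3 - <<'E'
from h import *
for uv in((590,85),(580,20),(303,120),(312,0)):
    o,d=ray("scene",uv);d=d/np.linalg.norm(d);print(uv,[np.round(o+d*t,2).tolist() for t in(.6,.8,1,1.2)])
print([np.round(atz("top",(440,475),z),2).tolist() for z in(.4,.6,.8,1)])
im=camera("scene");cv2.imwrite("pics/s2.png",cv2.resize(im[0:240,400:640,::-1],None,fx=2.5,fy=2.5))
s=state();t=np.array([.512,-.166,.074]);R=np.array(s["tcp_rot"]);print(R.T@(np.array([.512,-.166,.0])-np.array(s["tcp_pos"])), np.degrees(np.arctan2(R[1,2],R[0,2])))
E
```

```text
(590, 85) [[0.13, 0.18, 0.66], [0.13, 0.0, 0.57], [0.14, -0.18, 0.48], [0.14, -0.36, 0.4]]
(580, 20) [[0.16, 0.16, 0.71], [0.18, -0.03, 0.64], [0.19, -0.21, 0.57], [0.21, -0.4, 0.5]]
(303, 120) [[0.39, 0.31, 0.58], [0.49, 0.17, 0.47], [0.58, 0.03, 0.37], [0.68, -0.11, 0.26]]
(312, 0) [[0.42, 0.25, 0.7], [0.52, 0.1, 0.63], [0.62, -0.06, 0.56], [0.73, -0.21, 0.48]]
[[0.1, -0.13, 0.4], [0.18, -0.09, 0.6], [0.25, -0.05, 0.8], [0.33, -0.0, 1.0]]
[-0.42507596  0.2407639  -0.31989676] -70.13097423372031
```

View pics/s2.png

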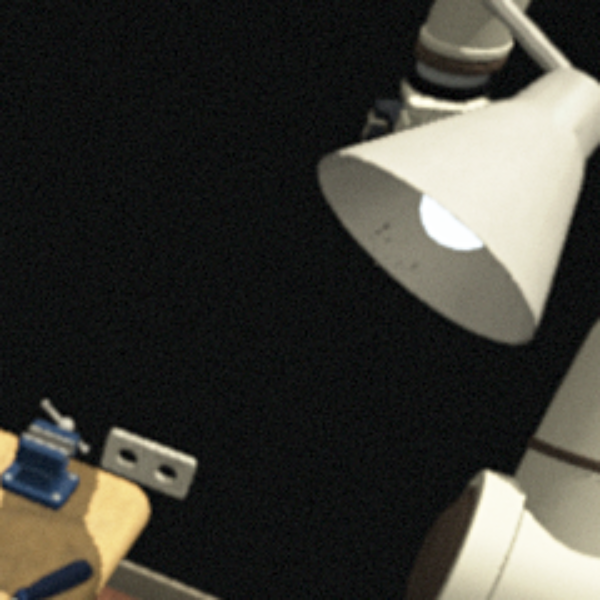

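```bash
cat >> h.py <<'E'
def plan(R,d,n,tw):
    "rows for world shift d over n rows, twist total tw"
    R=np.array(R);out=[]
    from scipy.spatial.transform import Rotation as Ro
    for i in range(n):
        out.append(np.round(R.T@(np.array(d)/n),4).tolist()); R=R@Ro.from_rotvec([0,tw/n,0]).as_matrix()
    return out
E
python3 - <<'E'
from h import *
s=state();d=np.array([.512,-.166,.19])-s["tcp_pos"]
for r in plan(s["tcp_rot"],d,20,-.86):print(r)
E
```

```text
[-0.0213, 0.0025, -0.016]
[-0.0219, 0.0025, -0.0151]
[-0.0225, 0.0025, -0.0141]
[-0.0231, 0.0025, -0.0131]
[-0.0237, 0.0025, -0.0121]
[-0.0242, 0.0025, -0.0111]
[-0.0246, 0.0025, -0.01]
[-0.025, 0.0025, -0.009]
[-0.0254, 0.0025, -0.0079]
[-0.0257, 0.0025, -0.0068]
[-0.026, 0.0025, -0.0057]
[-0.0262, 0.0025, -0.0046]
[-0.0264, 0.0025, -0.0034]
[-0.0265, 0.0025, -0.0023]
[-0.0266, 0.0025, -0.0011]
[-0.0266, 0.0025, -0.0]
[-0.0266, 0.0025, 0.0011]
[-0.0265, 0.0025, 0.0023]
[-0.0264, 0.0025, 0.0034]
[-0.0262, 0.0025, 0.0045]
```

Call:
servo_tool(motion=[{"hand": 100,"linear": [-0.0213,0.0025,-0.016],"twist": -0.043},{"hand": 100,"linear": [-0.0219,0.0025,-0.0151],"twist": -0.043},{"hand": 100,"linear": [-0.0225,0.0025,-0.0141],"twist": -0.043},{"hand": 100,"linear": [-0.0231,0.0025,-0.0131],"twist": -0.043},{"hand": 100,"linear": [-0.0237,0.0025,-0.0121],"twist": -0.043},{"hand": 80,"linear": [-0.0242,0.0025,-0.0111],"twist": -0.043},{"hand": 80,"linear": [-0.0246,0.0025,-0.01],"twist": -0.043},{"hand": 80,"linear": [-0.025,0.0025,-0.009],"twist": -0.043},{"hand": 80,"linear": [-0.0254,0.0025,-0.0079],"twist": -0.043},{"hand": 80,"linear": [-0.0257,0.0025,-0.0068],"twist": -0.043}])

```text
t: 1.63
tcp_pos: [0.367, -0.3877, 0.2159]
tcp_rot: [[-0.712, 0.0, 0.702], [-0.702, -0.001, -0.712], [0.0, -1.0, 0.001]]
force: [0.5, -0.2, -0.3]
grip_width: 0.805
```

```bash
python3 - <<'E'
from h import *
s=state();print({k:np.round(v,3).tolist() for k,v in s.items()})
im=np.hstack([camera("scene")[:,200:],camera("top")[:,320:]]);cv2.imwrite("pics/c2.png",im[:,:,::-1])
E
```

```text
{'t': 1.633, 'qpos': [72.846, 20.038, -35.38, 106.793, 13.647, 57.361, -13.693], 'joint_vel': [-20.198, -3.852, -13.446, 12.152, 3.026, -6.089, -7.191], 'tau': [2.192, -42.548, -4.883, -25.945, -0.122, 0.261, 0.195], 'tcp_pos': [0.367, -0.388, 0.216], 'tcp_rot': [[-0.712, 0.0, 0.702], [-0.702, -0.001, -0.712], [0.0, -1.0, 0.001]], 'force': [0.496, -0.157, -0.337], 'torque': [-0.023, -0.068, 0.004], 'grip_width': 0.805}
```

View pics/c2.png

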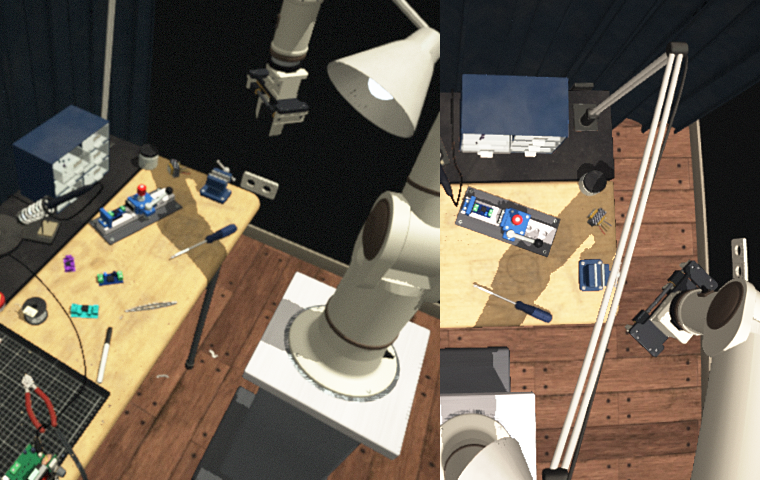

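```bash
python3 - <<'E'
from h import *
print(atz("top",(470,118),0))
for z in(.4,.5,.6,.7,.8):print(z,atz("top",(558,45),z).round(3), atz("top",(437,475),z).round(3))
# scene ray at lamp arm top attach (full coords)
for uv in((625,20),(600,0)):
    o,d=ray("scene",uv);d/=np.linalg.norm(d);print(uv,[np.round(o+d*t,2).tolist() for t in(.5,.6,.7,.8,.9)])
E
```

```text
[ 0.82707251 -0.32346062  0.        ]
0.4 [ 0.85  -0.381  0.4  ] [ 0.098 -0.128  0.4  ]
0.5 [ 0.806 -0.332  0.5  ] [ 0.137 -0.107  0.5  ]
0.6 [ 0.762 -0.283  0.6  ] [ 0.176 -0.086  0.6  ]
0.7 [ 0.718 -0.235  0.7  ] [ 0.215 -0.066  0.7  ]
0.8 [ 0.674 -0.186  0.8  ] [ 0.254 -0.045  0.8  ]
(625, 20) [[0.12, 0.25, 0.75], [0.12, 0.16, 0.71], [0.12, 0.06, 0.68], [0.13, -0.03, 0.65], [0.13, -0.13, 0.61]]
(600, 0) [[0.14, 0.25, 0.76], [0.15, 0.15, 0.73], [0.16, 0.06, 0.69], [0.16, -0.03, 0.66], [0.17, -0.13, 0.63]]
```

```bash
cat > fk.py <<'E'
import numpy as np,itertools
from scipy.spatial.transform import Rotation as Ro
from scipy.optimize import least_squares
data=[([85.208,28.753,-24.451,88.89,12.651,65.219,-12.05],[.221,-.611,.24],[[-.94,-.001,.34],[-.34,.002,-.94],[0,-1,-.002]]),
([72.846,20.038,-35.38,106.793,13.647,57.361,-13.693],[.367,-.388,.216],[[-.712,0,.702],[-.702,-.001,-.712],[0,-1,.001]])]
def fk(q,p,s,full=False):
    b,t,d1,d3,d5,d7,a1,a3,a5,a6=p
    pts=[np.zeros(3)];R=Ro.from_euler('z',b,degrees=True);x=np.zeros(3)
    R=R*Ro.from_euler('z',s[0]*q[0],degrees=True);x=x+R.apply([a1,0,d1]);pts.append(x)
    R=R*Ro.from_euler('y',q[1],degrees=True)*Ro.from_euler('z',s[1]*q[2],degrees=True);x=x+R.apply([a3,0,d3]);pts.append(x)
    R=R*Ro.from_euler('y',q[3],degrees=True)*Ro.from_euler('z',s[2]*q[4],degrees=True);x=x+R.apply([a5,0,d5]);pts.append(x)
    R=R*Ro.from_euler('y',q[5],degrees=True)*Ro.from_euler('z',s[3]*q[6]+t,degrees=True);x=x+R.apply([0,0,d7]);
    x=x+0; pts.append(x)
    return (np.array(pts),R) if full else (x,R)
# tool: flange z = tool y ; 
def res(p,s,D):
    r=[]
    for q,x,M in D:
        X,R=fk(q,p,s);R=R.as_matrix();M=np.array(M);T=np.c_[M[:,0],-M[:,2],M[:,1]]
        r+=list((X-x)*5)+list((R-T).ravel())
    return np.array(r+list(0.02*np.array(p[6:])))
def fit(D,sg=None):
    best=[]
    for s in ([sg] if sg else itertools.product((1,-1),repeat=4)):
        for b0 in(-160,-60,30,120):
          for t0 in (0,90,180,-90):
            f=least_squares(res,[b0,t0,.3,.4,.4,.3,0,0,0,0],args=(s,D));best.append((f.cost,s,f.x))
    best.sort(key=lambda z:z[0]);return best
if __name__=="__main__":
    B=fit(data)
    for c,s,x in B[:6]:print(c,s,x.round(3))
    for q,_,_ in data:print(fk(q,B[0][2],B[0][1],True)[0].round(3).tolist())
E
python3 fk.py
```

```text
Still running in the background as job /tmp/bash_jobs.1000/1b5e635837ff (pid 655). You'll get a notice when it ends.
```

```bash
python3 - <<'E'
from h import *
for P in((.827,-.323,0),(.827,-.323,.2),(.81,-.33,.5),(.15,-.09,.6),(.25,-.13,.59),(.0,-.01,.3),(.0,-.01,.5),(.35,-.39,.55),(.35,-.39,.45),(.35,-.39,.35)): print(P,proj("scene",P).round(0),proj("top",P).round(0))
# pole z along the image points assuming vertical? intersect top ray with plane x=.827
for uv in((490,100),(520,77),(558,45)):
    o,d=ray("top",uv);t=(-.323-o[1])/d[1];print(uv,(o+d*t).round(3))
for uv in((303,120),(308,60),(312,0)):
    o,d=ray("scene",uv);print(uv,[(o+d*((X-o[0])/d[0])).round(2).tolist() for X in(.7,.8,.83,.9)])
E
```

```text
(0.827, -0.323, 0) [303. 143.] [470. 118.]
(0.827, -0.323, 0.2) [303.  85.] [495.  92.]
(0.81, -0.33, 0.5) [310. -31.] [557.  43.]
(0.15, -0.09, 0.6) [599.  35.] [440. 493.]
(0.25, -0.13, 0.59) [535.  16.] [467. 417.]
(0.0, -0.01, 0.3) [604. 252.] [365. 508.]
(0.0, -0.01, 0.5) [669. 156.] [375. 562.]
(0.35, -0.39, 0.55) [516. -20.] [628. 331.]
(0.35, -0.39, 0.45) [501.  30.] [596. 325.]
(0.35, -0.39, 0.35) [489.  73.] [569. 320.]
(490, 100) [ 0.821 -0.323  0.165]
(520, 77) [ 0.806 -0.323  0.349]
(558, 45) [ 0.798 -0.323  0.519]
(303, 120) [[0.7, -0.14, 0.23], [0.8, -0.28, 0.11], [0.83, -0.33, 0.08], [0.9, -0.43, -0.0]]
(308, 60) [[0.7, -0.16, 0.38], [0.8, -0.31, 0.29], [0.83, -0.35, 0.26], [0.9, -0.46, 0.2]]
(312, 0) [[0.7, -0.17, 0.5], [0.8, -0.32, 0.43], [0.83, -0.37, 0.41], [0.9, -0.48, 0.36]]
```

Call:
servo_tool(motion=[{"hand": 70,"linear": [-0.026,0.0025,-0.0057],"twist": -0.043},{"hand": 60,"linear": [-0.0262,0.0025,-0.0046],"twist": -0.043},{"hand": 60,"linear": [-0.0264,0.0025,-0.0034],"twist": -0.043},{"hand": 60,"linear": [-0.0265,0.0025,-0.0023],"twist": -0.043},{"hand": 60,"linear": [0,0,0],"twist": 0},{"hand": 60,"linear": [0,0,0],"twist": 0},{"hand": 60,"linear": [0,0,0],"twist": 0},{"hand": 60,"linear": [0,0,0],"twist": 0},{"hand": 60,"linear": [0,0,0],"twist": 0},{"hand": 60,"linear": [0,0,0],"twist": 0}])

```text
t: 2.57
tcp_pos: [0.424, -0.3007, 0.2057]
tcp_rot: [[-0.584, -0.0, 0.811], [-0.811, -0.0, -0.584], [0.0, -1.0, 0.0]]
force: [0.1, 0.5, -0.0]
grip_width: 0.606
```

```bash
cat > look.py <<'E'
from h import *
import sys
s=state();print({k:np.round(v,3).tolist() for k,v in s.items() if k in("t","qpos","tau","tcp_pos","force","grip_width")})
from fk import fk
print(fk(s["qpos"],[-1.556,-91.548,.3,.517,.464,.321,.011,-.012,.003,0],(-1,-1,-1,-1),True)[0].round(3).tolist())
im=np.hstack([camera("scene")[:,240:],camera("top")[:,300:]]);cv2.imwrite("pics/"+sys.argv[1],im[:,:,::-1])
E
python3 look.py c3.png
```

```text
{'t': 2.567, 'qpos': [65.161, 20.179, -39.449, 109.11, 15.352, 56.016, -17.008], 'tau': [-0.044, -40.779, -6.247, -25.241, -0.058, 0.013, 0.001], 'tcp_pos': [0.424, -0.301, 0.206], 'force': [0.078, 0.547, -0.036], 'grip_width': 0.606}
[[0.0, 0.0, 0.0], [0.004, -0.01, 0.3], [0.064, -0.169, 0.788], [0.424, -0.302, 0.527], [0.424, -0.302, 0.206]]
```

View pics/c3.png

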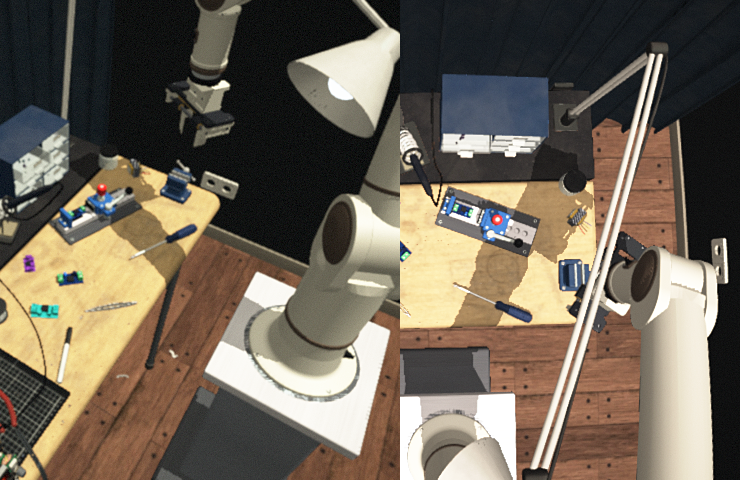

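```bash
python3 - <<'E'
from h import *
im=cv2.cvtColor(camera("top"),cv2.COLOR_RGB2GRAY)
for v in(70,100,150,200,240,350,400,440,460):
    row=im[v,400:600].astype(int);i=np.where(row>150)[0]+400
    print(v,i[(i>420)].tolist())
i2=camera("top")[:,:,::-1];a=cv2.resize(i2[40:100,500:600],None,fx=4,fy=4);b=cv2.resize(i2[400:460,420:520],None,fx=4,fy=4);cv2.imwrite("pics/rod.png",np.hstack([a,b]))
E
```

```text
70 [535, 546, 547, 548, 549, 550, 554, 555, 556, 557, 558, 559]
100 [488, 494, 495, 538, 539, 540, 541, 542, 543, 547, 548, 549, 550, 551]
150 [421, 422, 423, 424, 425, 426, 427, 428, 429, 430, 525, 526, 527, 528, 529, 530, 534, 535, 536, 537, 538, 539, 579, 580]
200 [426, 428, 429, 430, 431, 432, 434, 435, 436, 437, 440, 441, 442, 443, 444, 447, 448, 449, 450, 451, 454, 455, 456, 460, 461, 462, 463, 464, 465, 475, 476, 477, 493, 512, 513, 514, 515, 516, 517, 521, 522, 523, 524, 525, 526, 583, 584]
240 [423, 424, 425, 426, 427, 428, 429, 430, 431, 432, 456, 457, 458, 466, 467, 468, 469, 470, 471, 472, 473, 474, 475, 476, 477, 478, 479, 480, 481, 482, 483, 484, 485, 486, 487, 488, 489, 490, 491, 492, 493, 494, 495, 500, 501, 502, 503, 504, 505, 506, 510, 511, 512, 513, 514, 515, 585, 586]
350 [468, 469, 470, 471, 472, 473, 474, 478, 479, 480, 481, 482, 483, 484, 556, 557, 558, 559, 560, 561, 562, 563, 564, 565, 566, 567, 568, 569, 570, 571, 572, 573, 574, 575, 576, 577, 578, 579, 580, 581, 582, 583, 584, 585, 586, 587, 588, 589, 590, 591, 592, 593, 594, 595, 596, 597, 598, 599]
400 [4
[... 178 characters left out ...]
 579, 580, 581, 582, 583, 584, 585, 586, 587, 588, 589, 590, 591, 592, 593, 594, 595, 596, 597, 598, 599]
440 [439, 440, 441, 442, 443, 444, 445, 450, 451, 452, 453, 454, 455, 456, 457, 556, 557, 558, 559, 560, 561, 562, 563, 564, 565, 566, 567, 568, 569, 570, 571, 572, 573, 574, 575, 576, 577, 578, 579, 580, 581, 582, 583, 584, 585, 586, 587, 588, 589, 590, 591, 592, 593, 594, 595, 596, 597, 598, 599]
460 [433, 434, 435, 436, 437, 438, 439, 444, 445, 446, 447, 448, 449, 450, 556, 557, 558, 559, 560, 561, 562, 563, 564, 565, 566, 567, 568, 569, 570, 571, 572, 573, 574, 575, 576, 577, 578, 579, 580, 581, 582, 583, 584, 585, 586, 587, 588, 589, 590, 591, 592, 593, 594, 595, 596, 597, 598, 599]
```

View pics/rod.png

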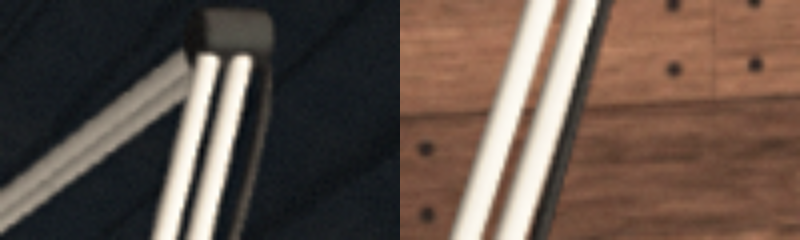

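```bash
python3 - <<'E'
from h import *
s=state();p=s["tcp_pos"]
print("vise",tri([ray("top",(488,262)),ray("scene",(421,163))]),atz("top",(475,275),.06))
d=np.array([.472,-.228,.14])-p
for r in plan(s["tcp_rot"],d,6,-.25):print(r)
E
```

```text
vise [ 0.45312529 -0.32872941  0.08344761] [ 0.43339647 -0.2992938   0.06      ]
[-0.0144, 0.011, -0.0005]
[-0.0144, 0.011, 0.0001]
[-0.0144, 0.011, 0.0007]
[-0.0143, 0.011, 0.0013]
[-0.0143, 0.011, 0.0018]
[-0.0142, 0.011, 0.0024]
```

Call:
servo_tool(motion=[{"hand": 60,"linear": [-0.0144,0.009,-0.0005],"twist": -0.042},{"hand": 60,"linear": [-0.0144,0.011,0.0001],"twist": -0.042},{"hand": 60,"linear": [-0.0144,0.011,0.0007],"twist": -0.042},{"hand": 60,"linear": [-0.0143,0.011,0.0013],"twist": -0.042},{"hand": 60,"linear": [-0.0143,0.011,0.0018],"twist": -0.042},{"hand": 60,"linear": [-0.0142,0.012,0.0024],"twist": -0.042},{"hand": 60,"linear": [0,0,0],"twist": 0},{"hand": 60,"linear": [0,0,0],"twist": 0},{"hand": 60,"linear": [0,0,0],"twist": 0},{"hand": 60,"linear": [0,0,0],"twist": 0}])

```text
t: 3.6
tcp_pos: [0.4722, -0.2284, 0.1412]
tcp_rot: [[-0.363, 0.0, 0.932], [-0.932, -0.001, -0.363], [0.001, -1.0, 0.001]]
force: [0.4, -0.3, 0.6]
grip_width: 0.602
```

```bash
python3 look.py c4.png; python3 - <<'E'
from h import *
s=state();im=camera("wrist");cv2.imwrite("pics/w4.png",im[:,:,::-1])
for q in("lever_ball","pull_knob"):
    for r in landmark_of("wrist",q)[:2]: print(q,r["p"],np.round(r["uv"],1),atz("wrist",r["uv"],Z[q],s).round(4))
E
```

```text
{'t': 3.6, 'qpos': [55.94, 26.913, -40.951, 111.416, 22.87, 49.891, -18.256], 'tau': [-0.465, -43.816, -8.575, -22.039, -0.087, 0.007, 0.002], 'tcp_pos': [0.472, -0.228, 0.141], 'force': [0.394, -0.301, 0.634], 'grip_width': 0.602}
[[0.0, 0.0, 0.0], [0.006, -0.009, 0.3], [0.121, -0.204, 0.765], [0.473, -0.232, 0.464], [0.473, -0.233, 0.143]]
lever_ball 0.76 [349.6 123.1] [ 0.5137 -0.165   0.074 ]
```

View pics/c4.png

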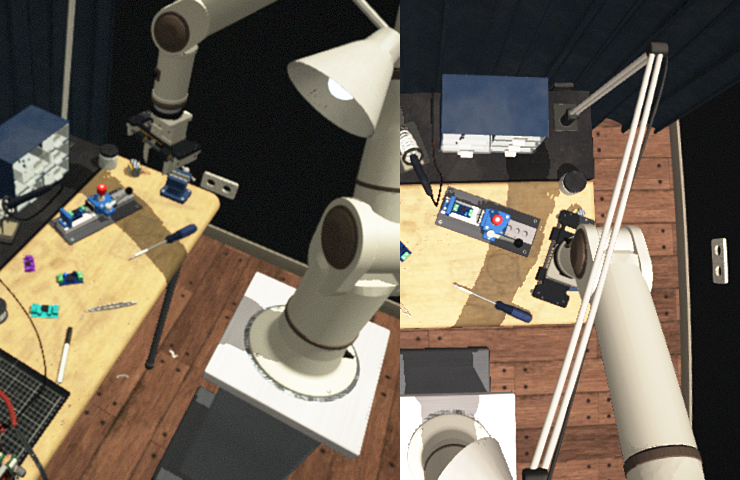

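View pics/w4.png

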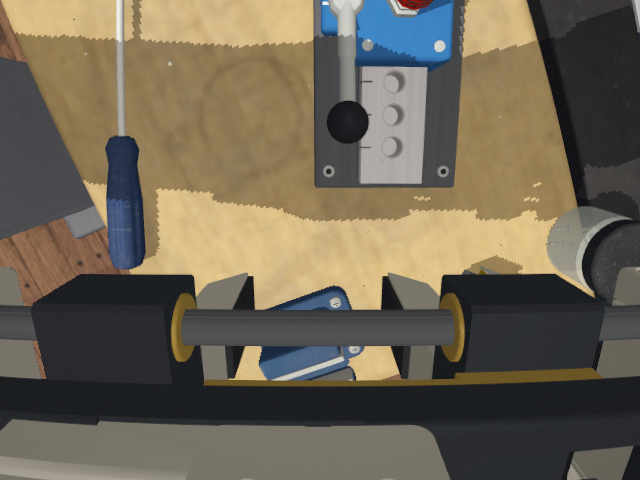

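Call:
servo_tool(motion=[{"hand": 60,"linear": [-0.0186,0.0065,0.0039],"twist": 0},{"hand": 60,"linear": [-0.0186,0.0065,0.0039],"twist": 0},{"hand": 60,"linear": [-0.0186,0.0065,0.0039],"twist": 0},{"hand": 60,"linear": [-0.0186,0.0065,0.0039],"twist": 0},{"hand": 60,"linear": [0,0.0,0],"twist": 0},{"hand": 60,"linear": [0,0.0,0],"twist": 0},{"hand": 60,"linear": [0,0.011,0],"twist": 0},{"hand": 60,"linear": [0,0.011,0],"twist": 0},{"hand": 60,"linear": [0,0.011,0],"twist": 0},{"hand": 60,"linear": [0,0.011,0],"twist": 0}])

```text
t: 4.68
tcp_pos: [0.5127, -0.1648, 0.0692]
tcp_rot: [[-0.363, -0.001, 0.932], [-0.932, -0.0, -0.363], [0.001, -1.0, -0.001]]
force: [0.9, 0.5, -0.2]
grip_width: 0.6
```

```bash
python3 look.py c5.png; python3 - <<'E'
from h import *
s=state();im=camera("wrist");cv2.imwrite("pics/w5.png",im[:,:,::-1])
for q in("lever_ball","pull_knob"):
    for r in landmark_of("wrist",q)[:2]: print(q,r["p"],np.round(r["uv"],1),atz("wrist",r["uv"],Z[q],s).round(4))
E
```

```text
{'t': 4.683, 'qpos': [44.007, 34.434, -36.814, 111.524, 29.405, 43.699, -31.166], 'tau': [0.508, -50.939, -10.022, -19.156, -0.306, 0.297, 0.199], 'tcp_pos': [0.513, -0.165, 0.069], 'force': [0.859, 0.521, -0.225], 'grip_width': 0.6}
[[0.0, 0.0, 0.0], [0.008, -0.008, 0.3], [0.202, -0.216, 0.732], [0.516, -0.17, 0.394], [0.516, -0.17, 0.073]]
lever_ball 0.71 [325.1 318.1] [ 0.5137 -0.1637  0.074 ]
pull_knob 0.92 [427.9 140.5] [ 0.5671 -0.1134  0.086 ]
```

View pics/c5.png

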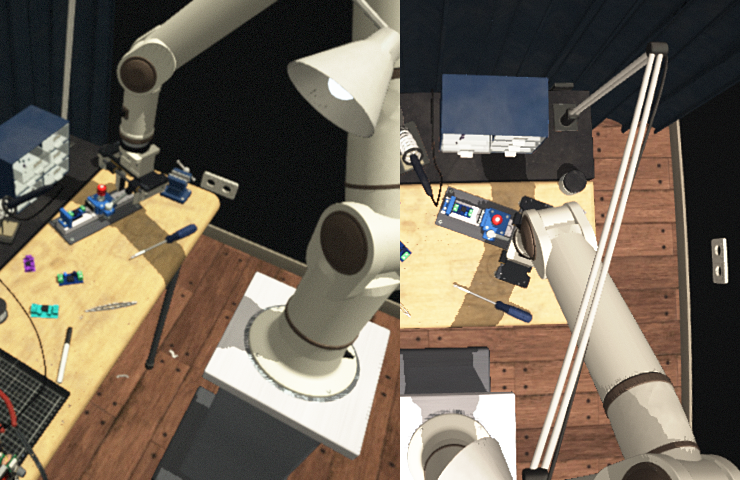

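View pics/w5.png

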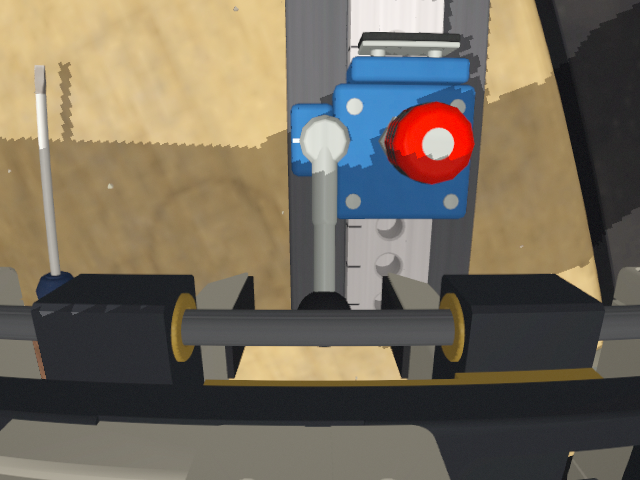

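Call:
servo_tool(motion=[{"hand": 10,"linear": [0,0,0],"twist": 0},{"hand": 10,"linear": [0,0,0],"twist": 0},{"hand": 10,"linear": [0,0,0],"twist": 0},{"hand": 10,"linear": [0,0,0],"twist": 0},{"hand": 10,"linear": [0,0,0],"twist": 0},{"hand": 10,"linear": [0,0,0],"twist": 0},{"hand": 10,"linear": [0,0,0],"twist": 0},{"hand": 10,"linear": [0,0,0],"twist": 0},{"hand": 10,"linear": [0,0,0],"twist": 0},{"hand": 10,"linear": [0,0,0],"twist": 0}], squeeze=20)

```text
t: 5.77
tcp_pos: [0.514, -0.1639, 0.0709]
tcp_rot: [[-0.362, 0.001, 0.932], [-0.932, -0.0, -0.362], [-0.0, -1.0, 0.001]]
force: [2.0, -0.4, 0.6]
grip_width: 0.221
```

Call:
servo_tool(motion=[{"hand": 10,"linear": [-0.0002,0,-0.0052],"twist": 0.0785},{"hand": 10,"linear": [-0.0002,0,-0.0052],"twist": 0.0785},{"hand": 10,"linear": [-0.0002,0,-0.0052],"twist": 0.0785},{"hand": 10,"linear": [-0.0002,0,-0.0052],"twist": 0.0785},{"hand": 10,"linear": [-0.0002,0,-0.0052],"twist": 0.0785},{"hand": 10,"linear": [-0.0002,0,-0.0052],"twist": 0.0785},{"hand": 10,"linear": [-0.0002,0,-0.0052],"twist": 0.0785},{"hand": 10,"linear": [-0.0002,0,-0.0052],"twist": 0.0785},{"hand": 10,"linear": [-0.0002,0,-0.0052],"twist": 0.0785},{"hand": 10,"linear": [-0.0002,0,-0.0052],"twist": 0.0785}])

```text
t: 6.6
tcp_pos: [0.4787, -0.1287, 0.0711]
tcp_rot: [[-0.916, 0.004, 0.401], [-0.401, -0.0, -0.916], [-0.003, -1.0, 0.002]]
force: [5.2, -0.7, -4.1]
grip_width: 0.224
```

```bash
python3 look.py c6.png; python3 - <<'E'
from h import *
s=state();im=camera("wrist");cv2.imwrite("pics/w6.png",im[:,:,::-1])
for q in("lever_ball","pull_knob"):
    for r in landmark_of("wrist",q)[:2]: print(q,r["p"],np.round(r["uv"],1),atz("wrist",r["uv"],Z[q],s).round(4))
E
```

```text
{'t': 6.6, 'qpos': [34.421, 28.178, -27.046, 117.867, 20.269, 38.178, -72.335], 'tau': [1.556, -45.779, -6.1, -16.155, -0.142, 1.687, 1.167], 'tcp_pos': [0.479, -0.129, 0.071], 'force': [5.17, -0.652, -4.052], 'grip_width': 0.224}
[[0.0, 0.0, 0.0], [0.009, -0.006, 0.3], [0.196, -0.149, 0.761], [0.481, -0.127, 0.395], [0.482, -0.127, 0.074]]
pull_knob 0.82 [392.1  68.7] [ 0.5673 -0.1124  0.086 ]
```

View pics/w6.png

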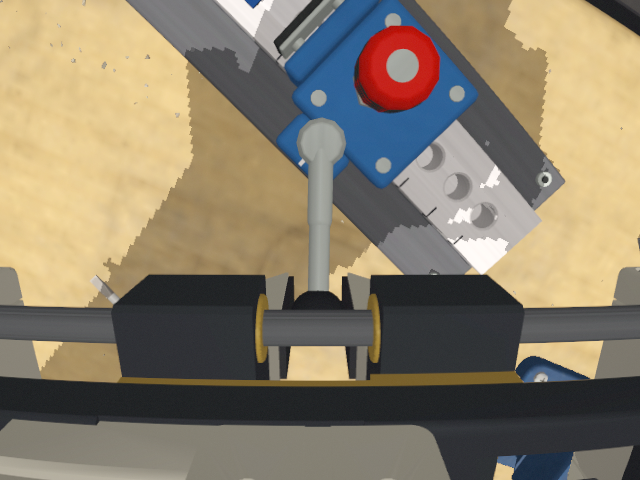

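View pics/c6.png

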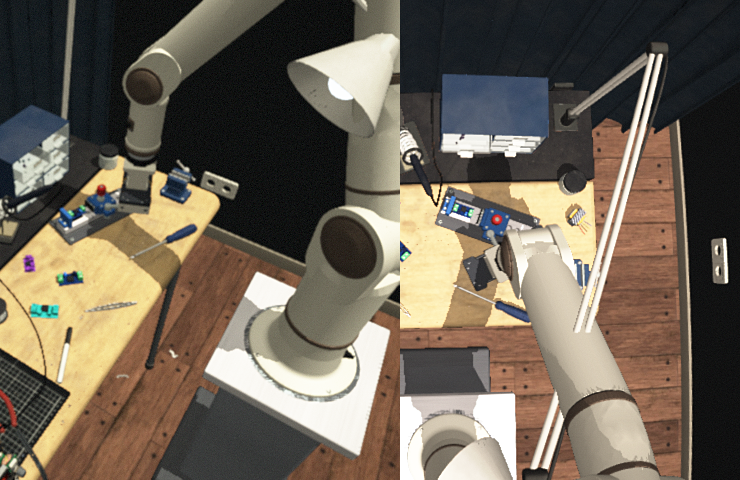

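```bash
cat > clr.py <<'E'
from h import *
from fk import fk
s=state();P=fk(s["qpos"],[-1.556,-91.548,.3,.517,.464,.321,.011,-.012,.003,0],(-1,-1,-1,-1),True)[0]
def seg(a,b,c,d,n=200):
    t=np.linspace(0,1,n)[:,None];A=a+(b-a)*t;B=c+(d-c)*t
    D=np.linalg.norm(A[:,None]-B[None],axis=2);i=np.unravel_index(D.argmin(),D.shape);return D.min().round(3),A[i[0]].round(3),B[i[1]].round(3)
pole=np.array([.80,-.33,.515])
for z in(.45,.5,.55,.6,.65,.7,.75,.8):
    e=atz("top",(437,475),z)
    print(z,e.round(3),"fore",seg(P[2],P[3],pole,e),"upper",seg(P[1],P[2],pole,e))
print(P.round(3).tolist())
E
python3 clr.py
python3 - <<'E'
from h import *
im=np.vstack([cv2.resize(camera("top")[280:480,400:560],None,fx=2.5,fy=2.5)]);cv2.imwrite("pics/r6.png",im[:,:,::-1])
im=camera("scene");cv2.imwrite("pics/r7.png",cv2.resize(im[0:140,480:640],None,fx=4,fy=4)[:,:,::-1])
E
```

```text
0.45 [ 0.117 -0.117  0.45 ] fore (np.float64(0.072), array([ 0.403, -0.133,  0.494]), array([ 0.385, -0.201,  0.475])) upper (np.float64(0.072), array([ 0.082, -0.062,  0.481]), array([ 0.117, -0.117,  0.45 ]))
0.5 [ 0.137 -0.107  0.5  ] fore (np.float64(0.054), array([ 0.383, -0.135,  0.52 ]), array([ 0.367, -0.184,  0.505])) upper (np.float64(0.054), array([ 0.1  , -0.076,  0.525]), array([ 0.137, -0.107,  0.5  ]))
0.55 [ 0.156 -0.097  0.55 ] fore (np.float64(0.034), array([ 0.359, -0.137,  0.551]), array([ 0.347, -0.166,  0.54 ])) upper (np.float64(0.043), array([ 0.118, -0.09 ,  0.569]), array([ 0.156, -0.097,  0.55 ]))
0.6 [ 0.176 -0.086  0.6  ] fore (np.float64(0.01), array([ 0.334, -0.139,  0.582]), array([ 0.329, -0.146,  0.579])) upper (np.float64(0.045), array([ 0.135, -0.103,  0.61 ]), array([ 0.176, -0.086,  0.6  ]))
0.65 [ 0.195 -0.076  0.65 ] fore (np.float64(0.017), array([ 0.309, -0.14 ,  0.616]), array([ 0.317, -0.127,  0.623])) upper (np.float64(0.059), array([ 0.152, -0.116,  0.654]), array([ 0.195, -0.076,  0.65 ]))
0.7 [ 0.215 -0.066  0.7  ] fore (np.float64(0.048), array([ 0.28 , -0.143,  0.652]), array([ 0.303, -0.105,  0.672])) upper (np.float64(0.078), array([ 0.17 , -0.13 ,  0.698]), array([ 0.215, -0.066,  0.7  ]))
0.75 [ 0.234 -0.055  0.75 ] fore (np.float64(0.082), array([ 0.253, -0.145,  0.687]), array([ 0.297, -0.086,  0.724])) upper (np.float64(0.1), array([ 0.188, -0.143,  0.742]), array([ 0.234, -0.055,  0.75 ]))
0.8 [ 0.254 -0.045  0.8  ] fore (np.float64(0.12), array([ 0.231, -0.146,  0.715]), array([ 0.303, -0.071,  0.774])) upper (np.float64(0.125), array([ 0.196, -0.149,  0.761]), array([ 0.265, -0.05 ,  0.794]))
[[0.0, 0.0, 0.0], [0.009, -0.006, 0.3], [0.196, -0.149, 0.761], [0.481, -0.127, 0.395], [0.481, -0.127, 0.074]]
```

View pics/r6.png

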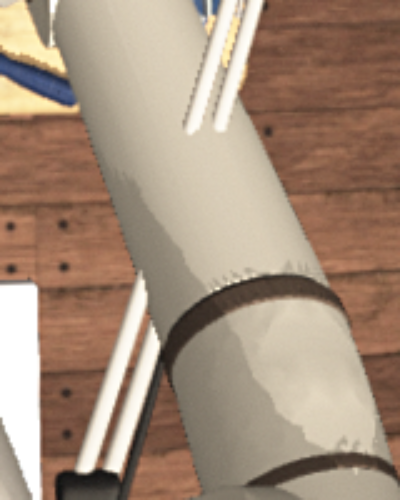

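View pics/r7.png

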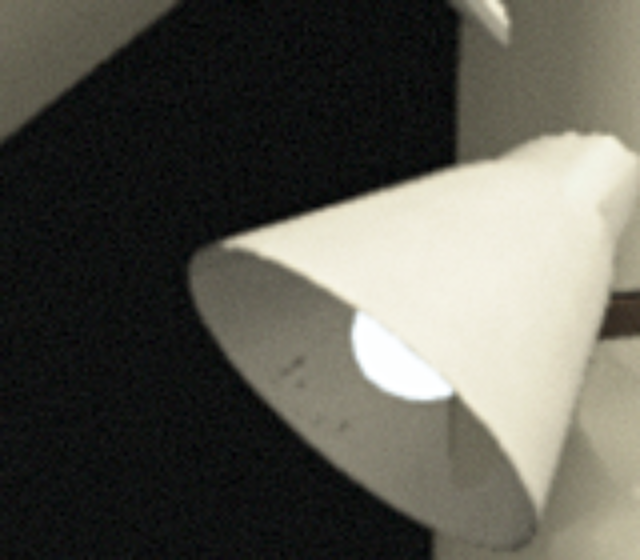

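Call:
servo_tool(motion=[{"hand": 10,"linear": [-0.0002,0,-0.0052],"twist": 0.0785},{"hand": 10,"linear": [-0.0002,0,-0.0052],"twist": 0.0785},{"hand": 10,"linear": [-0.0002,0,-0.0052],"twist": 0.0785},{"hand": 10,"linear": [-0.0002,0,-0.0052],"twist": 0.0785},{"hand": 10,"linear": [-0.0002,0,-0.0052],"twist": 0.0785},{"hand": 10,"linear": [-0.0002,0,-0.0052],"twist": 0.0785},{"hand": 10,"linear": [-0.0002,0,-0.0052],"twist": 0.0785},{"hand": 10,"linear": [-0.0002,0,-0.0052],"twist": 0.0785},{"hand": 10,"linear": [-0.0002,0,-0.0052],"twist": 0.0785},{"hand": 10,"linear": [-0.0002,0,-0.0052],"twist": 0.0785}])

```text
t: 7.78
tcp_pos: [0.4775, -0.0795, 0.0711]
tcp_rot: [[-0.931, 0.003, -0.364], [0.364, -0.001, -0.931], [-0.004, -1.0, 0.0]]
force: [6.6, -4.8, -5.6]
grip_width: 0.222
```

```bash
python3 look.py c7.png; python3 - <<'E'
from h import *
s=state();im=camera("wrist");cv2.imwrite("pics/w7.png",im[:,:,::-1]);R=s["tcp_rot"];print(np.degrees(np.arctan2(R[1][2],R[0][2])))
for q in("lever_ball","pull_knob"):
    for r in landmark_of("wrist",q)[:2]: print(q,r["p"],np.round(r["uv"],1),atz("wrist",r["uv"],Z[q],s).round(4))
E
```

```text
{'t': 7.783, 'qpos': [20.217, 25.679, -16.602, 119.706, 12.268, 35.983, -116.136], 'tau': [0.285, -45.39, -5.28, -14.184, -0.868, 2.212, 1.105], 'tcp_pos': [0.478, -0.079, 0.071], 'force': [6.606, -4.772, -5.595], 'grip_width': 0.222}
[[0.0, 0.0, 0.0], [0.01, -0.004, 0.3], [0.207, -0.087, 0.771], [0.478, -0.072, 0.395], [0.479, -0.072, 0.074]]
-111.24042561009753
lever_ball 0.85 [317.1 316.4] [ 0.4767 -0.0774  0.074 ]
pull_knob 0.92 [320.4  35.3] [ 0.5678 -0.1139  0.086 ]
```

View pics/w7.png

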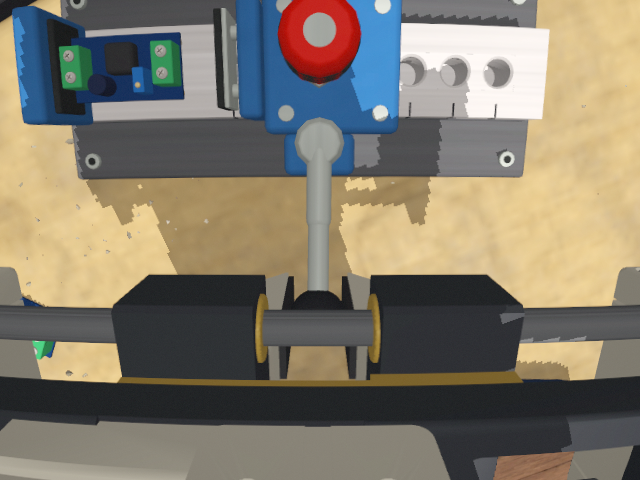

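Call:
servo_tool(motion=[{"hand": 60,"linear": [0,0,0],"twist": 0},{"hand": 60,"linear": [0,0,0],"twist": 0},{"hand": 60,"linear": [0,0,0],"twist": 0},{"hand": 60,"linear": [0,0,0],"twist": 0},{"hand": 60,"linear": [0,0,0],"twist": 0},{"hand": 60,"linear": [0,-0.01,0],"twist": 0},{"hand": 60,"linear": [0,-0.02,0],"twist": 0},{"hand": 60,"linear": [0,-0.02,0],"twist": 0},{"hand": 60,"linear": [0,-0.012,0],"twist": 0},{"hand": 60,"linear": [0,0,0],"twist": 0}])

```text
t: 8.87
tcp_pos: [0.4778, -0.0783, 0.1359]
tcp_rot: [[-0.933, 0.005, -0.361], [0.361, -0.001, -0.933], [-0.005, -1.0, -0.001]]
force: [-0.1, -1.2, 0.4]
grip_width: 0.603
```

```bash
cat > lk.py <<'E'
from h import *
import sys
s=state();im=camera("wrist");cv2.imwrite("pics/"+sys.argv[1],im[:,:,::-1]);R=s["tcp_rot"];print(s["tcp_pos"].round(4) if hasattr(s["tcp_pos"],"round") else s["tcp_pos"],np.degrees(np.arctan2(R[1][2],R[0][2])).round(2),np.round(s["force"],1),s["grip_width"],s["t"])
for q in("lever_ball","pull_knob","board","jaw_spring"):
    for r in landmark_of("wrist",q)[:2]: print(q,round(r["p"],2),np.round(r["uv"],1),atz("wrist",r["uv"],Z[q],s).round(4))
E
python3 lk.py w8.png
```

```text
[ 0.4778 -0.0783  0.1359] -111.14 [-0.1 -1.2  0.4] 0.6027836777734189 8.8667
lever_ball 0.84 [318.7 262.1] [ 0.4772 -0.078   0.074 ]
pull_knob 0.85 [322.7  68.1] [ 0.5679 -0.1149  0.086 ]
board 0.92 [ 76.9 278.4] [0.5143 0.0773 0.045 ]
board 0.71 [180.6  88.2] [ 0.5937 -0.0385  0.045 ]
jaw_spring 0.57 [256.4  83. ] [ 0.5824 -0.0786  0.03  ]
```

View pics/w8.png

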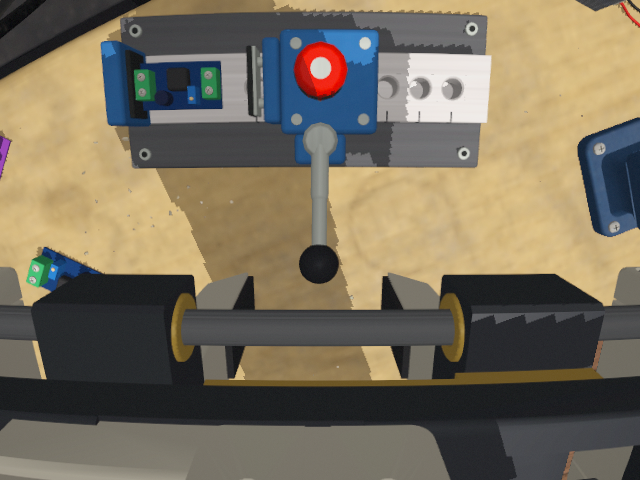

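Call:
servo_tool(motion=[{"hand": 60,"linear": [-0.019,0,0],"twist": 0},{"hand": 60,"linear": [-0.0195,0,0],"twist": 0},{"hand": 60,"linear": [-0.0195,0,0],"twist": 0},{"hand": 60,"linear": [-0.0195,0,0.0004],"twist": 0},{"hand": 60,"linear": [-0.0195,0,0.0003],"twist": 0},{"hand": 60,"linear": [0,0,0],"twist": 0},{"hand": 60,"linear": [0,0,0],"twist": 0},{"hand": 60,"linear": [0,0.005,0],"twist": 0},{"hand": 60,"linear": [0,0.005,0],"twist": 0},{"hand": 60,"linear": [0,0,0],"twist": 0}])

```text
t: 9.95
tcp_pos: [0.5641, -0.1131, 0.1211]
tcp_rot: [[-0.933, -0.003, -0.36], [0.36, 0.001, -0.933], [0.003, -1.0, 0.001]]
force: [-0.2, 0.0, 0.1]
grip_width: 0.599
```

```bash
python3 look.py c9.png; python3 lk.py w9.png
```

```text
{'t': 9.95, 'qpos': [21.925, 28.645, -16.938, 105.402, 10.868, 47.711, -111.545], 'tau': [-0.099, -53.106, -3.854, -23.662, 0.042, -0.316, -0.033], 'tcp_pos': [0.564, -0.113, 0.121], 'force': [-0.236, 0.009, 0.093], 'grip_width': 0.599}
[[0.0, 0.0, 0.0], [0.01, -0.004, 0.3], [0.227, -0.102, 0.759], [0.567, -0.109, 0.444], [0.566, -0.109, 0.123]]
[ 0.565  -0.1134  0.1222] -111.13 [-0.3 -0.8  0.1] 0.6012116919024357 10.05
pull_knob 0.94 [319.1 269. ] [ 0.5688 -0.1149  0.086 ]
board 0.96 [186.4 251.3] [ 0.5933 -0.0409  0.045 ]
jaw_spring 0.76 [255.6 238. ] [ 0.5831 -0.0787  0.03  ]
```

View pics/c9.png

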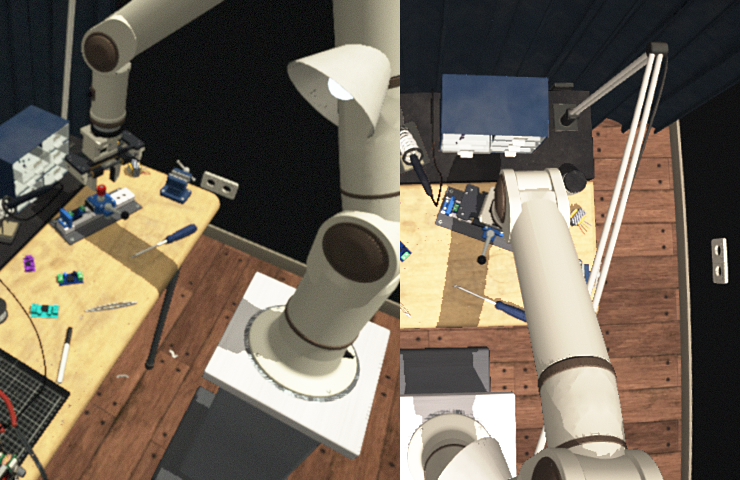

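View pics/w9.png

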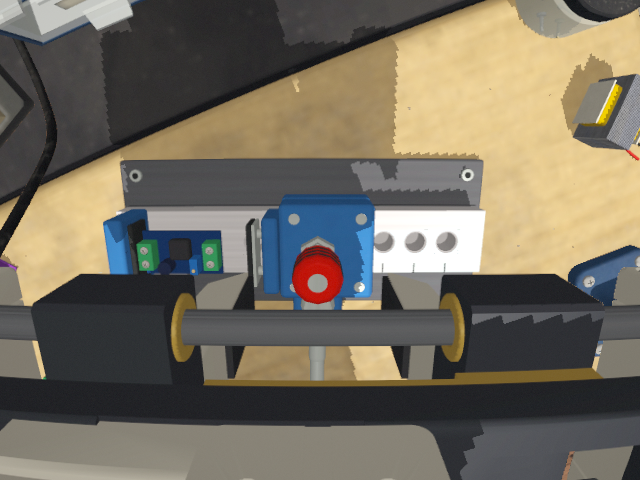

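Call:
servo_tool(motion=[{"hand": 60,"linear": [-0.003,0.005,0],"twist": 0},{"hand": 60,"linear": [0,0.008,0],"twist": 0},{"hand": 60,"linear": [0,0.008,0],"twist": 0},{"hand": 60,"linear": [0,0.008,0],"twist": 0},{"hand": 60,"linear": [0,0.006,0],"twist": 0},{"hand": 60,"linear": [0,0.004,0],"twist": 0},{"hand": 60,"linear": [0,0,0],"twist": 0},{"hand": 60,"linear": [0,0,0],"twist": 0},{"hand": 60,"linear": [0,0,0],"twist": 0},{"hand": 60,"linear": [0,0,0],"twist": 0}])

```text
t: 11.13
tcp_pos: [0.5692, -0.1149, 0.0842]
tcp_rot: [[-0.933, 0.001, -0.361], [0.361, -0.0, -0.933], [-0.001, -1.0, -0.0]]
force: [-0.2, 1.2, -0.2]
grip_width: 0.6
```

```bash
python3 look.py c10.png; python3 lk.py w10.png
```

```text
{'t': 11.133, 'qpos': [21.195, 32.011, -16.026, 105.842, 12.221, 43.761, -112.528], 'tau': [-0.011, -54.236, -3.861, -21.346, 0.007, -0.084, 0.0], 'tcp_pos': [0.569, -0.115, 0.084], 'force': [-0.161, 1.155, -0.153], 'grip_width': 0.6}
[[0.0, 0.0, 0.0], [0.01, -0.004, 0.3], [0.253, -0.11, 0.745], [0.572, -0.111, 0.408], [0.572, -0.111, 0.087]]
[ 0.5691 -0.1149  0.0842] -111.15 [-0.4  0.3  0.4] 0.5985015544223969 11.2333
lever_ball 0.22 [315.8 315.8] [ 0.5625 -0.1108  0.074 ]
pull_knob 0.62 [317.  311.5] [ 0.5695 -0.114   0.086 ]
pull_knob 0.2 [243.4 266.7] [ 0.5968 -0.0947  0.086 ]
board 0.93 [158.4 279.4] [ 0.5956 -0.0392  0.045 ]
jaw_spring 0.95 [243.2 269.5] [ 0.5812 -0.0766  0.03  ]
```

View pics/w10.png

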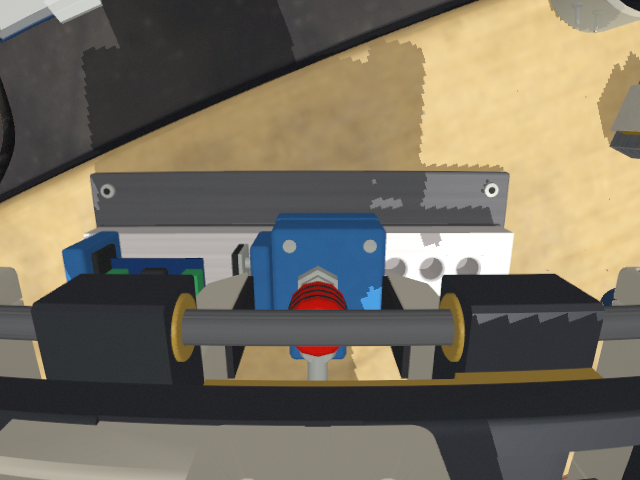

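Call:
servo_tool(motion=[{"hand": 10,"linear": [0,0,0],"twist": 0},{"hand": 10,"linear": [0,0,0],"twist": 0},{"hand": 10,"linear": [0,0,0],"twist": 0},{"hand": 10,"linear": [0,0,0],"twist": 0},{"hand": 10,"linear": [0,0,0],"twist": 0},{"hand": 10,"linear": [0,0,0],"twist": 0},{"hand": 10,"linear": [0,0,0],"twist": 0},{"hand": 10,"linear": [0,0,0],"twist": 0},{"hand": 10,"linear": [0,0,0],"twist": 0},{"hand": 10,"linear": [0,0,0],"twist": 0}], squeeze=40)

```text
t: 12.32
tcp_pos: [0.5688, -0.1148, 0.0837]
tcp_rot: [[-0.933, 0.0, -0.361], [0.361, -0.0, -0.933], [-0.0, -1.0, -0.0]]
force: [1.0, 0.3, -0.6]
grip_width: 0.256
```

```bash
python3 lk.py w11.png
```

```text
[ 0.5688 -0.1148  0.0837] -111.15 [ 1.   0.3 -0.6] 0.2559554325546117 12.3167
pull_knob 0.57 [318.6 313.3] [ 0.5684 -0.1143  0.086 ]
board 0.85 [158.8 281. ] [ 0.5945 -0.0391  0.045 ]
jaw_spring 0.89 [245.5 267.6] [ 0.5815 -0.0782  0.03  ]
```

Call:
servo_tool(motion=[{"hand": 10,"linear": [0,-0.002,0],"twist": 0},{"hand": 10,"linear": [0,-0.003,0],"twist": 0},{"hand": 10,"linear": [0,-0.003,0],"twist": 0},{"hand": 10,"linear": [0,-0.003,0],"twist": 0},{"hand": 10,"linear": [0,-0.003,0],"twist": 0},{"hand": 10,"linear": [0,-0.0025,0],"twist": 0},{"hand": 10,"linear": [0,0,0],"twist": 0},{"hand": 10,"linear": [0,0,0],"twist": 0},{"hand": 10,"linear": [0,0,0],"twist": 0},{"hand": 10,"linear": [0,0,0],"twist": 0}])

```text
t: 13.4
tcp_pos: [0.5687, -0.1147, 0.1001]
tcp_rot: [[-0.933, -0.0, -0.361], [0.361, 0.0, -0.933], [0.0, -1.0, -0.0]]
force: [2.4, -0.1, -8.7]
grip_width: 0.257
```

```bash
python3 lk.py w12.png; python3 look.py c12.png; python3 -c "
from h import *
im=camera('scene');cv2.imwrite('pics/z12.png',cv2.resize(im[150:270,270:410,::-1],None,fx=5,fy=5,interpolation=cv2.INTER_CUBIC))"
```

```text
[ 0.5687 -0.1147  0.1001] -111.15 [ 2.4 -0.1 -8.7] 0.256757835436379 13.4
pull_knob 0.87 [317.3 314.6] [ 0.5605 -0.1107  0.086 ]
board 0.65 [637.5 126.7] [ 0.5782 -0.2961  0.045 ]
jaw_spring 0.85 [251.3 255.4] [ 0.5827 -0.0792  0.03  ]
{'t': 13.65, 'qpos': [21.523, 30.671, -16.419, 105.47, 11.657, 45.508, -112.078], 'tau': [0.337, -58.202, -3.959, -23.382, 0.04, 0.766, 0.002], 'tcp_pos': [0.569, -0.115, 0.1], 'force': [2.923, 0.346, -8.639], 'grip_width': 0.254}
[[0.0, 0.0, 0.0], [0.01, -0.004, 0.3], [0.242, -0.107, 0.751], [0.571, -0.111, 0.423], [0.571, -0.11, 0.102]]
```

View pics/w12.png

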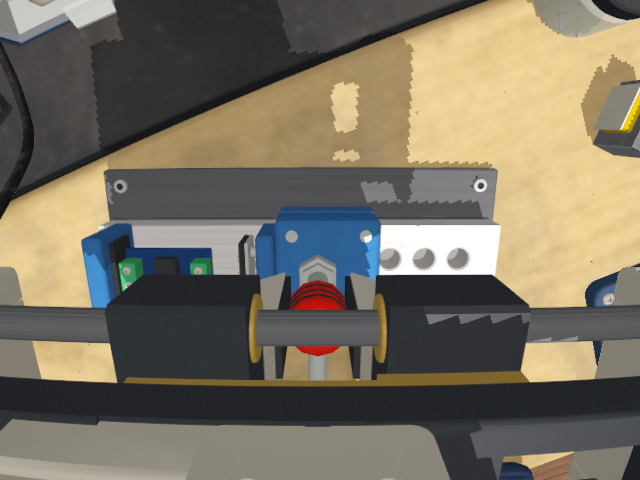

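View pics/z12.png

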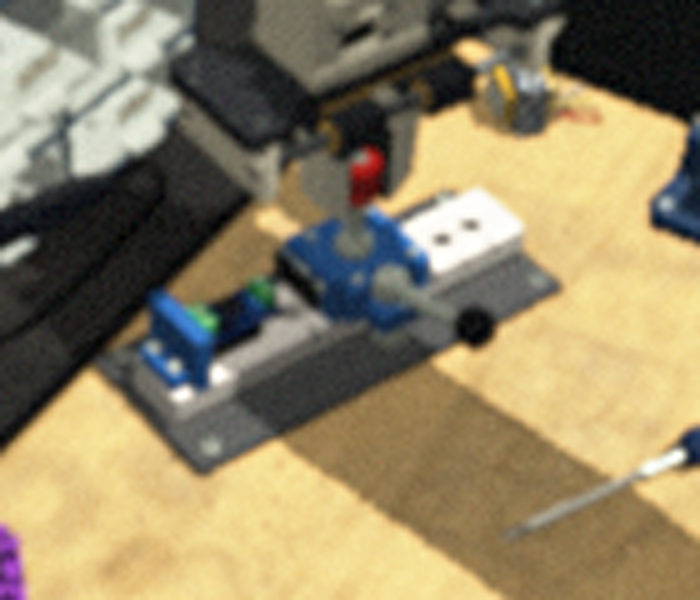

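Call:
servo_tool(motion=[{"hand": 10,"linear": [0,0,-0.0025],"twist": 0},{"hand": 10,"linear": [0,0,-0.0025],"twist": 0},{"hand": 10,"linear": [0,0,-0.0025],"twist": 0},{"hand": 10,"linear": [0,0,-0.0025],"twist": 0},{"hand": 10,"linear": [0,0,-0.0025],"twist": 0},{"hand": 10,"linear": [0,0,-0.0025],"twist": 0},{"hand": 10,"linear": [0,0,-0.0025],"twist": 0},{"hand": 10,"linear": [0,0,-0.0025],"twist": 0},{"hand": 10,"linear": [0,0,0],"twist": 0},{"hand": 10,"linear": [0,0,0],"twist": 0}])

```text
t: 14.63
tcp_pos: [0.5757, -0.0967, 0.1001]
tcp_rot: [[-0.932, -0.001, -0.361], [0.361, -0.001, -0.932], [0.0, -1.0, 0.001]]
force: [0.8, -3.5, -7.8]
grip_width: 0.253
```

```bash
python3 lk.py w13.png; python3 -c "
from h import *
im=camera('scene');cv2.imwrite('pics/z13.png',cv2.resize(im[150:270,270:410,::-1],None,fx=5,fy=5,interpolation=cv2.INTER_CUBIC))"
```

```text
[ 0.5757 -0.0967  0.1001] -111.17 [ 0.8 -3.5 -7.8] 0.25253155667087324 14.6333
pull_knob 0.83 [317.8 313.9] [ 0.5677 -0.093   0.086 ]
board 0.67 [206.4 268.5] [ 0.5951 -0.0398  0.045 ]
jaw_spring 0.59 [257.4 257.2] [ 0.5874 -0.064   0.03  ]
```

View pics/w13.png

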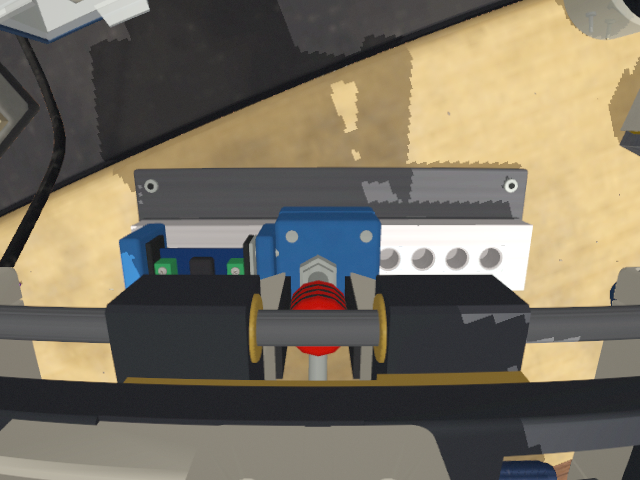

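View pics/z13.png

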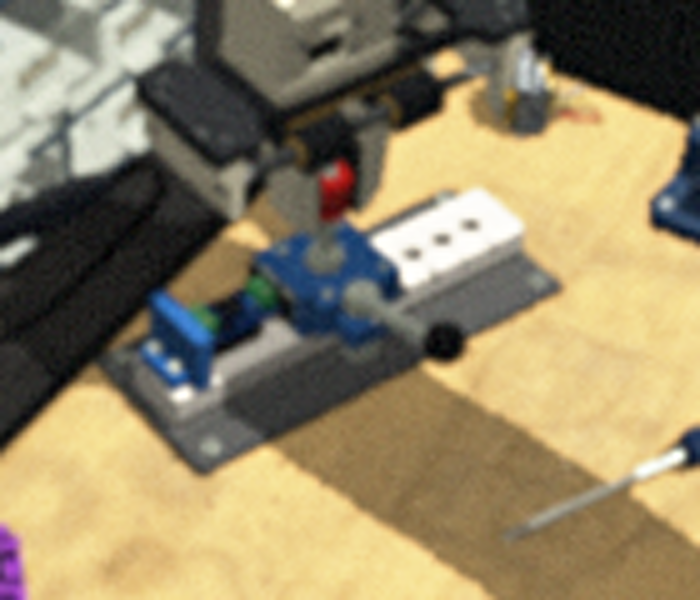

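Call:
servo_tool(motion=[{"hand": 10,"linear": [0,0,-0.0007],"twist": 0},{"hand": 10,"linear": [0,0,0],"twist": 0},{"hand": 10,"linear": [0,0.002,0],"twist": 0},{"hand": 10,"linear": [0,0.002,0],"twist": 0},{"hand": 10,"linear": [0,0.002,0],"twist": 0},{"hand": 10,"linear": [0,0.002,0],"twist": 0},{"hand": 10,"linear": [0,0.002,0],"twist": 0},{"hand": 10,"linear": [0,0,0],"twist": 0},{"hand": 10,"linear": [0,0,0],"twist": 0},{"hand": 10,"linear": [0,0,0],"twist": 0}])

```text
t: 15.77
tcp_pos: [0.5759, -0.0962, 0.0903]
tcp_rot: [[-0.932, -0.001, -0.361], [0.361, -0.001, -0.932], [0.0, -1.0, 0.001]]
force: [-0.9, -4.8, -7.2]
grip_width: 0.254
```

Call:
servo_tool(motion=[{"hand": 10,"linear": [0,0.0015,0],"twist": 0},{"hand": 10,"linear": [0,0.0015,0],"twist": 0},{"hand": 10,"linear": [0,0.0015,0],"twist": 0},{"hand": 10,"linear": [0,0.0015,0],"twist": 0},{"hand": 10,"linear": [0,0.0005,0],"twist": 0},{"hand": 10,"linear": [0,0,0],"twist": 0},{"hand": 10,"linear": [0,0,0],"twist": 0},{"hand": 10,"linear": [0,0,0],"twist": 0},{"hand": 10,"linear": [0,0,0],"twist": 0},{"hand": 10,"linear": [0,0,0],"twist": 0}])

```text
t: 16.6
tcp_pos: [0.5759, -0.0962, 0.084]
tcp_rot: [[-0.932, -0.001, -0.361], [0.361, -0.001, -0.932], [0.0, -1.0, 0.001]]
force: [-1.4, -5.3, -5.3]
grip_width: 0.248
```

Call:
servo_tool(motion=[{"hand": 10,"linear": [0,0.0004,0],"twist": 0},{"hand": 10,"linear": [0,0.0004,0],"twist": 0},{"hand": 10,"linear": [0,0.0004,0],"twist": 0},{"hand": 10,"linear": [0,0,0],"twist": 0},{"hand": 10,"linear": [0,0,0],"twist": 0},{"hand": 10,"linear": [0,0,0],"twist": 0},{"hand": 10,"linear": [0,0,0],"twist": 0},{"hand": 10,"linear": [0,0,0],"twist": 0},{"hand": 10,"linear": [0,0,0],"twist": 0},{"hand": 10,"linear": [0,0,0],"twist": 0}])

```text
t: 17.43
tcp_pos: [0.5761, -0.0961, 0.0837]
tcp_rot: [[-0.932, -0.0, -0.361], [0.361, -0.001, -0.932], [-0.0, -1.0, 0.001]]
force: [-4.7, -4.5, 0.9]
grip_width: 0.252
```

```bash
python3 lk.py w14.png; python3 -c "
from h import *
im=camera('scene');cv2.imwrite('pics/z14.png',cv2.resize(im[150:270,270:410,::-1],None,fx=5,fy=5,interpolation=cv2.INTER_CUBIC))"
```

```text
[ 0.5761 -0.0961  0.0837] -111.18 [-4.7 -4.5  0.9] 0.2523000133059345 17.4333
lever_ball 0.74 [196.9 282.2] [ 0.6016 -0.0513  0.074 ]
pull_knob 0.81 [317.5 312.8] [ 0.5761 -0.0953  0.086 ]
jaw_spring 0.65 [249.9 265.9] [ 0.5889 -0.0621  0.03  ]
```

View pics/w14.png

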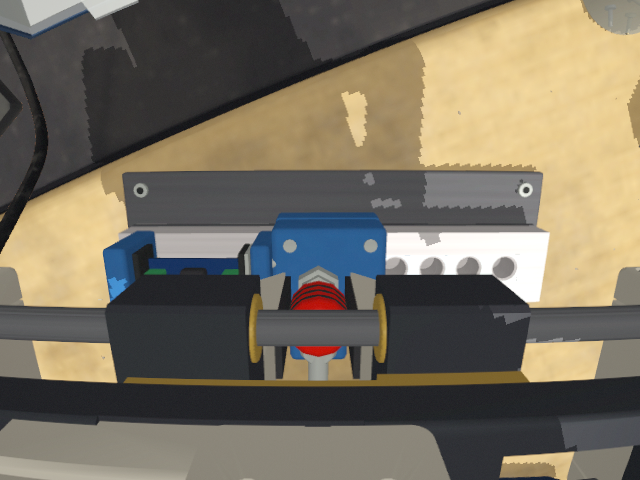

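View pics/z14.png

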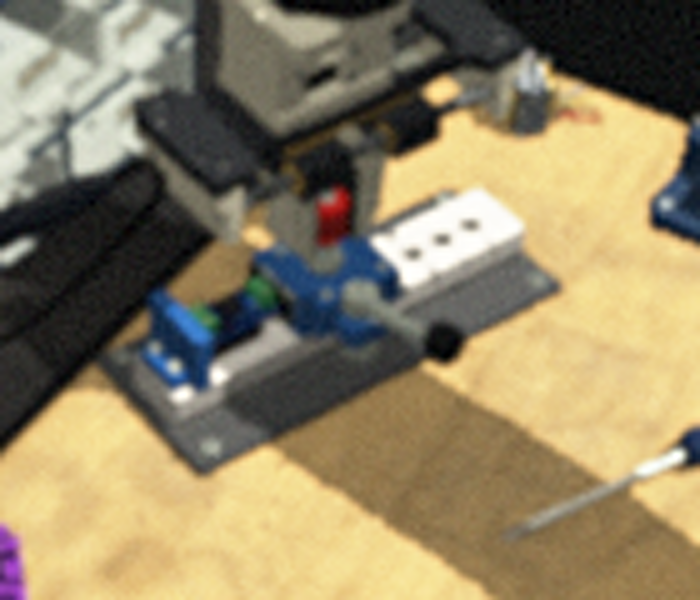

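```bash
python3 - <<'E'
from h import *
for c in("top","scene"):
    im=camera(c)
    for q in("lever_ball","board"):
        for r in landmark_of(c,q)[:3]: print(c,q,round(r["p"],2),np.round(r["uv"],1),atz(c,r["uv"],Z[q]).round(4))
    if c=="top":cv2.imwrite("pics/t15.png",cv2.resize(im[170:330,300:500,::-1],None,fx=3.5,fy=3.5,interpolation=cv2.INTER_CUBIC))
y=np.array([.361,.9325]);x=np.array([.9325,-.361]);k=np.array([.5755,-.096])
print("expected ball",k-.0975*x)
print(proj("scene",np.r_[k-.0975*x,.074]),np.round(state()["force"],1))
E
```

```text
top lever_ball 0.66 [373.  257.8] [ 0.48   -0.0585  0.074 ]
top board 0.85 [254.3 249.7] [0.5068 0.2186 0.045 ]
top board 0.52 [292.8 206.2] [0.6078 0.1252 0.045 ]
scene lever_ball 0.54 [357.7 219.7] [ 0.4811 -0.0537  0.074 ]
scene board 0.83 [309.  279.9] [0.4882 0.1496 0.045 ]
scene board 0.83 [284.7 310.3] [0.4853 0.2474 0.045 ]
scene board 0.66 [318.6 214.6] [ 0.586  -0.0405  0.045 ]
expected ball [ 0.48458125 -0.0608025 ]
[357.8951531  217.46490742] [-4.3 -4.5  0.9]
```

View pics/t15.png

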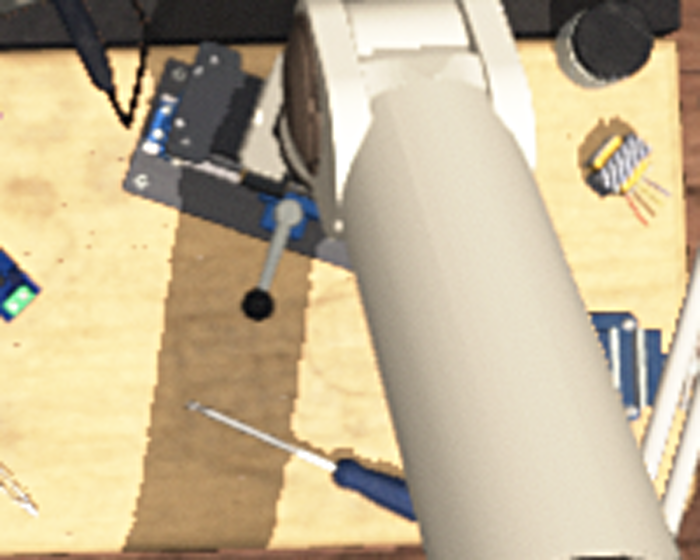

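Everything agrees: the lever is square, the pin is seated at the home height, the pad is on the board, and the bench items have not moved. Handing in.

```bash
python3 -c "
from workcell import *
print(close_job()); s=state(); print(s['t'],s['tcp_pos'],s['grip_width'])"
```

```text
the job is handed in; nothing more can be done
None
the job is handed in; nothing more can be done
```

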